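# Ready the petri-dish roller lane

### The arm

A 7-joint arm with a two-finger parallel gripper is mounted at the origin on a cart in front of the work surface, level with it; the furniture and walls round the work are solid. World frame = base frame: x ahead of the robot, y to its left, z up, the work surface at z = 0. Lengths are in m, angles in rad, forces in N, time in s.
With the tool pointing down it reaches from about 0.4 to 0.85 m from the base axis. Payload 10.4 kg.
Tool frame: the origin (TCP) lies between the finger pads; the fingertips stand 17 mm ahead of it and the grasp point (between the pads) lies 2 mm behind it; z points along the fingers, y is the line along which they close (so a half turn about z gives the same grasp; the last joint's range is limited). The gripper opens to 85 mm and grips with 20 to 120 N. Pads are 22 mm wide; open, the fingers measure 114 mm over their backs; the gripper's body (76 mm by 85 mm) begins 54 mm behind the grasp point. The pads swing forward as they close: fully open they stand 13 mm farther back than shut.
Start: joints at [1.268, 0.332, -0.065, 1.46, 0.022, 1.35, -0.088], TCP at [0.173, -0.601, 0.248] pointing down, gripper open.
Joint ranges: [-2.6, 2.6], [-0.5, 2.12], [-1.47, 1.34], [0.16, 2.42], [-1.27, 4.41], [0.06, 2.06], [-2.6, 2.6]. Speed limits (rad/s): [2.22, 2.22, 2.79, 2.79, 3.14, 3.14, 3.14].

### API

Orientations are given as a unit quaternion [x, y, z, w].
In Python, from workcell import readout, imaging, manip gives the robot as it stands. The module is installed in compiled form; this text tells all that it offers.
- The arm moves only by the shell command python3 -m crank 'ROWS' [OPENING] [FORCE]. ROWS is JSON, a list of rows, each a list of 4 numbers: the shift along the tool's x, y, z as a fraction of full scale, then the turn about the tool's z as a fraction of full scale. In form: [[x, y, z, yaw], ...]. A call has 1 to 5 rows; each row is the pose to reach, as a shift and turn from the pose commanded when the call began, along the tool's axes at that moment; what a row does not reach only later rows make up. Full scale, the value 1, is 400 mm for a shift and 60 degrees for a turn. A row lasts 1/12 s, in which the tool goes at most 41.7 mm and 7.16 degrees, less where a joint would pass 70% of its speed; a pose out of reach is approached as far as the arm can. A call with a number of a shift or a turn outside -1 to 1 is refused whole. A call with a gripper value outside its range is refused whole. OPENING is the gripper command: -1 is shut, 1 is fully open, values between are in proportion, set as the call begins (- or left out, the last holds). The fingers move at their own pace and stop on an object; FORCE is the grip in N (left out, the last holds). Time passes only in rows, so rows that repeat a pose let the fingers close. It gives the time, the measured TCP pose, the force, the opening and the grip force at its end, in the units of the state.
- readout.get_obs(): the state, without advancing time (a new reading comes with each control period).
- imaging.camera(name): name is "scene" or "top"; returns a dict with "color" (400x640x3 uint8, red, green, blue), "fx", "fy", "cx", "cy" (pixels), "rvec" (rotation vector, rad) and "tvec" (3), from world to camera coordinates, as OpenCV has them. Camera axes: x right, y down, z forward; pixel columns grow to the right and rows downward; lengths in m; the calibration is good to about 2 mm. A picture is of the moment at which its call begins. There is no depth.
- manip.hand_in(): hands the job in; it is judged then, once.
The state is a dict: "clock": time; "joint_pos": joint angles; "joint_velocities": joint speeds; "tau": joint torques, N m; "position": TCP position; "ee_rot": TCP orientation; "ft_force": force on the tool from outside, world axes, zero at the start; "torque": the same for the moment, N m; "grip_width": opening from 0.0 (shut) to 1.0 (fully open); "grasp_force": force on a finger pad.
Only numpy, scipy, OpenCV 4.12 (cv2) and the standard library are available. Lean on these libraries where they do the work, as an engineer would, in place of code of your own. Each camera call takes 0.05 s, during which the arm holds its last target. There are 200 camera calls.

### The job

Get the sloping dish lane ready for the counting session: first seat the steel stop block flat and square in the pocket at the foot of the lane, its fin on the track side, and leave it there. Then put every small (60 mm) petri dish on the table into the open loading end so that they slide down in a single row, lying flat, against the stop and each other, and last of all let the follower weight slide down, knob up, behind the last dish. Leave the large tin and the marker pen where they are.

Things in the scene. Friction and masses are not known exactly. Their poses are not given: they have to be found in the camera images.
- lane: Stand of the roller lane, fixed to the table (place and angle vary): base plate, grey foot block with the pocket (80 mm wide, top 26 mm above the table, x -55 to +1 mm) and the sloping track on legs (x 0 to 344 mm). All within 42 mm of the centre line. Origin on the table, below the middle of the track's lower end; x points up the lane (level), y across, z up.
- chute: Roller track rising 28 degrees. Origin on its surface, mid lower end, 28 mm above the table; x uphill, y across, z square to the surface. 390 mm long, 64 mm between sides (23 mm high; 14 mm above x = 275). At x 35 to 275 mm keeper lips cover its edges (20 mm above the surface, 48 mm apart): no dish enters from above there. Above lies the open loading end. Let go, things slide down it.
- load (a point): Middle of the open loading end, on the running surface (chute x = 332 mm).
- pocket (a point): Centre of the floor of the foot block's pocket, 12 mm above the table; axes as lane. The pocket is 40 mm along x, 64 mm along y, 14 mm deep, open at the top, with a lead-in sloping 45 degrees round the upper 6 mm of its rim and its corner at -x, +y filled in (12 x 12 mm), so the stop block fits only one way round, with about 2 mm play on each side. It is the only stop the lane gets.
- stop_foot (a point): Steel stop block, loose, 36 x 60 x 45 mm, 0.12 to 0.2 kg: centre of its underside; x, y, z are its axes. Base 36 (x) by 60 (y) by 14 mm high with the corner at -x, +y cut out (14 x 14 mm); on the base stands a fin. Seated, this point lies on pocket and its x axis points up the lane like the pocket's, the fin toward the track.
- stop_fin (a point): Grip point on the stop block's fin, 32 mm above its underside and 11 mm along its x axis from its centre. The fin is 14 mm thick (x), 44 mm wide (y) and reaches from 14 to 45 mm above the underside.
- follower_base (a point): Follower weight, loose, 0.13 to 0.21 kg: a steel slab 44 mm (x) by 54 mm (y) by 15 mm thick with a round black knob on a stem; this point is the centre of the slab, half-way up its thickness. In the lane its y axis lies across the lane (either way round).
- follower_knob (a point): Middle of the follower's knob, 34 mm above its underside: 18 mm across, from 25 to 43 mm above the underside (stem 10 mm thick below). It passes between the keeper lips.
- dish_1_mid (a point): Covered petri dish, 60 mm across and about 13 mm high (the solid part that fingers meet is 56 to 58 mm across and 10 to 11 mm high), 30 g, loose; this point is its centre, 5.5 mm above its underside; z along its axis. Three to five such dishes are present; the absent ones read None throughout.
- dish_1: The same petri dish (dish_1); origin at the centre of its underside.
- dish_2_mid (a point): Covered petri dish, 60 mm across and about 13 mm high (the solid part that fingers meet is 56 to 58 mm across and 10 to 11 mm high), 30 g, loose; this point is its centre, 5.5 mm above its underside; z along its axis. Three to five such dishes are present; the absent ones read None throughout.
- dish_2: The same petri dish (dish_2); origin at the centre of its underside.
- dish_3_mid (a point): Covered petri dish, 60 mm across and about 13 mm high (the solid part that fingers meet is 56 to 58 mm across and 10 to 11 mm high), 30 g, loose; this point is its centre, 5.5 mm above its underside; z along its axis. Three to five such dishes are present; the absent ones read None throughout.
- dish_3: The same petri dish (dish_3); origin at the centre of its underside.
- dish_4_mid (a point): Covered petri dish, 60 mm across and about 13 mm high (the solid part that fingers meet is 56 to 58 mm across and 10 to 11 mm high), 30 g, loose; this point is its centre, 5.5 mm above its underside; z along its axis. Three to five such dishes are present; the absent ones read None throughout.
- dish_4: The same petri dish (dish_4); origin at the centre of its underside.
- dish_5_mid (a point): Covered petri dish, 60 mm across and about 13 mm high (the solid part that fingers meet is 56 to 58 mm across and 10 to 11 mm high), 30 g, loose; this point is its centre, 5.5 mm above its underside; z along its axis. Three to five such dishes are present; the absent ones read None throughout.
- dish_5: The same petri dish (dish_5); origin at the centre of its underside.
- follower: The follower weight; origin at the centre of its underside.
- stop: The stop block; origin at the centre of its underside.
- tin: Bystander: flat round steel tin, 114 mm across, 17 mm high; origin at the centre of its underside.
- felt_pen: Bystander: marker pen, 135 mm long, lying; origin at its middle, on the table.
There are look-alikes about, which are no part of the job. What is shaped like the follower but turquoise or yellow is not meant.

How it is judged:
On the way, in this order (a step that is already met when the one before it is completed fails the run):
1. the stop block is seated flat and square in the pocket, and let go (horizontal distance between stop_foot and pocket below 0.0045 m and z of stop_foot in the frame of pocket between -0.0025 and 0.0025 m and angle between stop_foot's own z axis and vertical below 0.06 rad and x of stop_fin in the frame of pocket above 0.004 m and angle between the x axis of stop_foot and the x axis of pocket, either way round below 0.12 rad and contact force between the fingers and stop below 0.2 N), for 0.2 s.
2. all petri dishes present lie flat in the lane, in one row from the stop up (x of dish_1_mid in the frame of chute between 0.008 and 0.272 m and y of dish_1_mid in the frame of chute between -0.012 and 0.012 m and z of dish_1_mid in the frame of chute between 0.001 and 0.012 m and angle between the z axis of each of dish_1_mid, dish_2_mid, dish_3_mid, dish_4_mid, dish_5_mid and the z axis of chute, either way round below 0.12 rad and linear speed of each of dish_1, dish_2, dish_3, dish_4, dish_5 below 0.02 m/s and (x of dish_1_mid in the frame of chute below 0.033 m or distance between dish_1_mid and dish_2_mid below 0.063 m or distance between dish_1_mid and dish_3_mid below 0.063 m or distance between dish_1_mid and dish_4_mid below 0.063 m or distance between dish_1_mid and dish_5_mid below 0.063 m) and x of dish_2_mid in the frame of chute between 0.008 and 0.272 m and y of dish_2_mid in the frame of chute between -0.012 and 0.012 m and z of dish_2_mid in the frame of chute between 0.001 and 0.012 m and (x of dish_2_mid in the frame of chute below 0.033 m or distance between dish_2_mid and dish_1_mid below 0.063 m or distance between dish_2_mid and dish_3_mid below 0.063 m or distance between dish_2_mid and dish_4_mid below 0.063 m or distance between dish_2_mid and dish_5_mid below 0.063 m) and x of dish_3_mid in the frame of chute between 0.008 and 0.272 m and y of dish_3_mid in the frame of chute between -0.012 and 0.012 m and z of dish_3_mid in the frame of chute between 0.001 and 0.012 m and (x of dish_3_mid in the frame of chute below 0.033 m or distance between dish_3_mid and dish_1_mid below 0.063 m or distance between dish_3_mid and dish_2_mid below 0.063 m or distance between dish_3_mid and dish_4_mid below 0.063 m or distance between dish_3_mid and dish_5_mid below 0.063 m) and x of dish_4_mid in the frame of chute between 0.008 and 0.272 m and y of dish_4_mid in the frame of chute between -0.012 and 0.012 m and z of dish_4_mid in the frame of chute between 0.001 and 0.012 m and (x of dish_4_mid in the frame of chute below 0.033 m or distance between dish_4_mid and dish_1_mid below 0.063 m or distance between dish_4_mid and dish_2_mid below 0.063 m or distance between dish_4_mid and dish_3_mid below 0.063 m or distance between dish_4_mid and dish_5_mid below 0.063 m) and x of dish_5_mid in the frame of chute between 0.008 and 0.272 m and y of dish_5_mid in the frame of chute between -0.012 and 0.012 m and z of dish_5_mid in the frame of chute between 0.001 and 0.012 m and (x of dish_5_mid in the frame of chute below 0.033 m or distance between dish_5_mid and dish_1_mid below 0.063 m or distance between dish_5_mid and dish_2_mid below 0.063 m or distance between dish_5_mid and dish_3_mid below 0.063 m or distance between dish_5_mid and dish_4_mid below 0.063 m) and x of any of dish_1_mid, dish_2_mid, dish_3_mid, dish_4_mid, dish_5_mid in the frame of chute below 0.033 m and horizontal distance between stop_foot and pocket below 0.0045 m and z of stop_foot in the frame of pocket between -0.0025 and 0.0025 m and angle between stop_foot's own z axis and vertical below 0.06 rad and x of stop_fin in the frame of pocket above 0.004 m and angle between the x axis of stop_foot and the x axis of pocket, either way round below 0.12 rad), for 0.2 s.
3. the follower weight lies in the lane, knob up, against the last dish (x of follower_base in the frame of chute between 0.008 and 0.325 m and y of follower_base in the frame of chute between -0.012 and 0.012 m and z of follower_base in the frame of chute between 0.003 and 0.013 m and angle between the z axis of follower_base and the z axis of chute, either way round below 0.12 rad and linear speed of follower below 0.02 m/s and (distance between follower_base and dish_1_mid below 0.059 m or distance between follower_base and dish_2_mid below 0.059 m or distance between follower_base and dish_3_mid below 0.059 m or distance between follower_base and dish_4_mid below 0.059 m or distance between follower_base and dish_5_mid below 0.059 m) and angle between follower_base's own z axis and vertical below 0.6 rad), for 0.2 s.
At the end, for the whole second after the job is handed in: Stop block in the pocket (4.5 mm of centre, 2.5 mm of floor, square 0.12 rad, fin to the track); every dish flat on the track (0.12 rad), at rest, the first within 9 mm of the stop, each under 63 mm (centres) from another; follower flat, knob up, under 59 mm from a dish centre; all let go (all of step 2 and all of step 3); the robot touches nothing.
It fails at once if a bystander (large tin or marker pen) was pushed more than 30 mm from its place (distance of any of tin, felt_pen from where it was at the start of the episode above 0.03 m).
Of dish_1, dish_2, dish_3, dish_4, dish_5 only 3 to 5 are there at a start; the rules pass over those that are not, and their reading is None.
At some moment in a run one of follower, dish_1, dish_2, dish_3, dish_4, dish_5 may be knocked a few centimetres aside while the robot is not near it.
Once in a run the grip may slacken for a moment while it holds something.
It also fails if it takes over 210 s, if anything falls off the work surface, if the arm or the gripper's body presses on something with over 40 N, if the wrist force passes 120 N, or if a joint passes its speed limit or range.

## Working session

There is one attempt and no reset: what is moved stays moved. The work goes in short steps, Python scripts to look and compute and a shell command to move; the robot and the scene stay as the last step left them, time stands still between calls to the robot, and variables do not carry over. Pictures are saved under pics/ and viewed, at most 14 in all, crops included, and the job is handed in when it is done.

```bash
mkdir -p pics; cat > h.py <<'E'
import numpy as np, cv2
from scipy.spatial.transform import Rotation as R
from workcell import readout, imaging, manip
def cam(n):
    c=imaging.camera(n); c['K']=np.array([[c['fx'],0,c['cx']],[0,c['fy'],c['cy']],[0,0,1.]])
    c['R']=R.from_rotvec(np.ravel(c['rvec'])).as_matrix(); c['t']=np.ravel(c['tvec']); return c
def ray(c,uv,z):
    d=c['R'].T@np.linalg.solve(c['K'],[uv[0],uv[1],1.]); o=-c['R'].T@c['t']; return o+d*(z-o[2])/d[2]
def proj(c,p):
    q=c['K']@(c['R']@np.asarray(p,float)+c['t']); return q[:2]/q[2]
def save(c,f,crop=None,s=1):
    im=c['color'][:,:,::-1]
    if crop: im=im[crop[1]:crop[3],crop[0]:crop[2]]
    cv2.imwrite('pics/'+f,cv2.resize(im,None,fx=s,fy=s,interpolation=cv2.INTER_CUBIC))
E
python3 - <<'E'
from h import *
print(readout.get_obs())
for n in('top','scene'):
    c=cam(n); save(c,n+'0.png',s=1.25); print(n,c['fx'],c['cx'],c['cy'],-c['R'].T@c['t'],c['R'].round(3).tolist())
E
```

```text
{'clock': 0.0, 'joint_pos': array([ 1.26837241,  0.33287266, -0.06469511,  1.4609574 ,  0.02158434,
        1.34991047, -0.08846657]), 'joint_velocities': array([-6.12106668e-04, -5.24776589e-04, -9.37171290e-04,  1.26326015e-03,
        9.85558532e-05, -3.01584443e-04, -7.17607095e-04]), 'tau': array([ 1.40216689e-04, -6.25445437e+01,  4.91598272e-02, -3.91605520e+01,
        1.60926796e-02,  9.84263315e-03,  4.67597408e-05]), 'position': array([ 0.17251348, -0.60034248,  0.24750773]), 'ee_rot': array([ 9.90224761e-01,  1.39479013e-01, -1.28449303e-04, -7.15099400e-04]), 'ft_force': array([-0.01873297, -0.71545304, -0.08119572]), 'torque': array([ 0.01438902, -0.04270417, -0.00652161]), 'grasp_force': 0.0, 'grip_width': 1.0017337155414625}
top 378.61831653774084 318.81722895091394 193.0481290769061 [0.35341444 0.10843592 1.36993365] [[0.01, -1.0, 0.02], [-0.986, -0.013, -0.163], [0.164, -0.018, -0.986]]
scene 439.3043154345423 321.7906849260034 192.920045808943 [-0.28192431  0.51267601  0.74180004] [[-0.45, -0.893, -0.018], [-0.473, 0.256, -0.843], [0.757, -0.371, -0.538]]
```

View pics/top0.png

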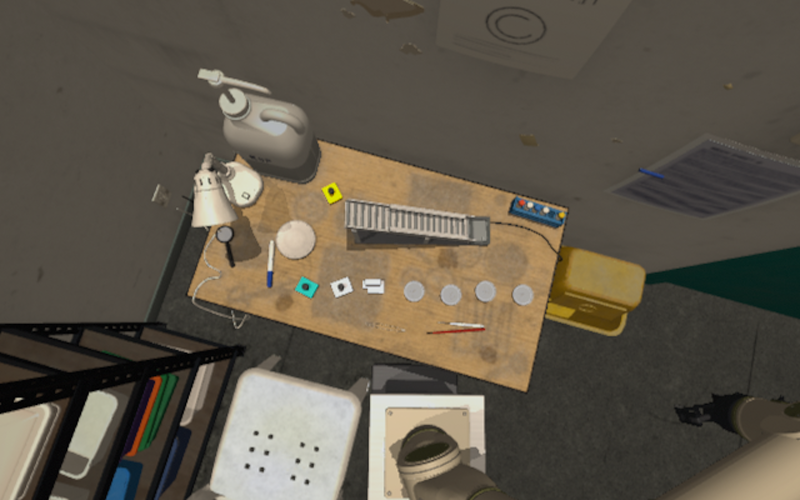

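View pics/scene0.png

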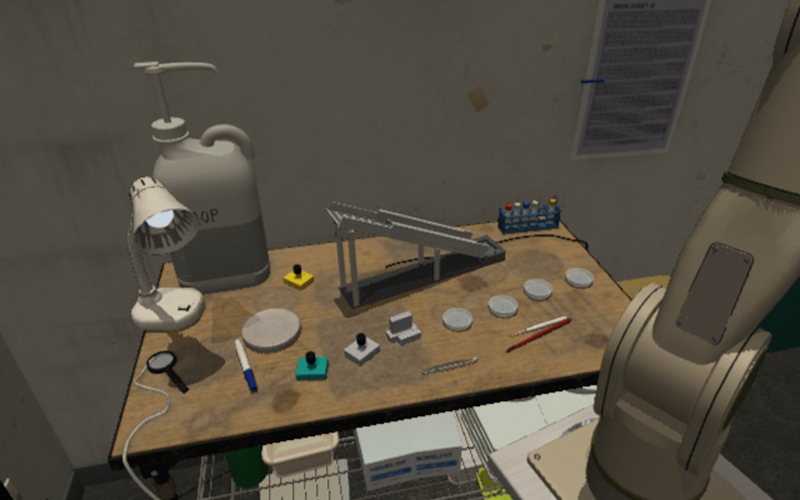

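Top view (800x500 scale): four dishes at (414,291), (451,295), (485,291) and (522,295), stop block at (373,286), follower with its black knob at (341,287). The lane's foot block is at (478,232) and its loading end near (350,217). Decoys are yellow and turquoise, the tin is at (296,240) and the pen at (270,263). I'll zoom in next.

```bash
python3 - <<'E'
from h import *
c=cam('top'); save(c,'topz.png',(255,145,455,255),4)
c=cam('scene'); save(c,'scz.png',(240,150,440,300),4)
E
```

```text
(no output)
```

View pics/topz.png

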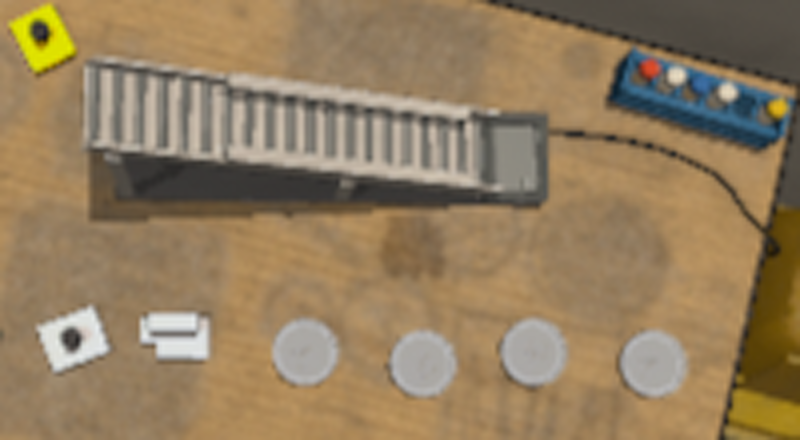

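View pics/scz.png

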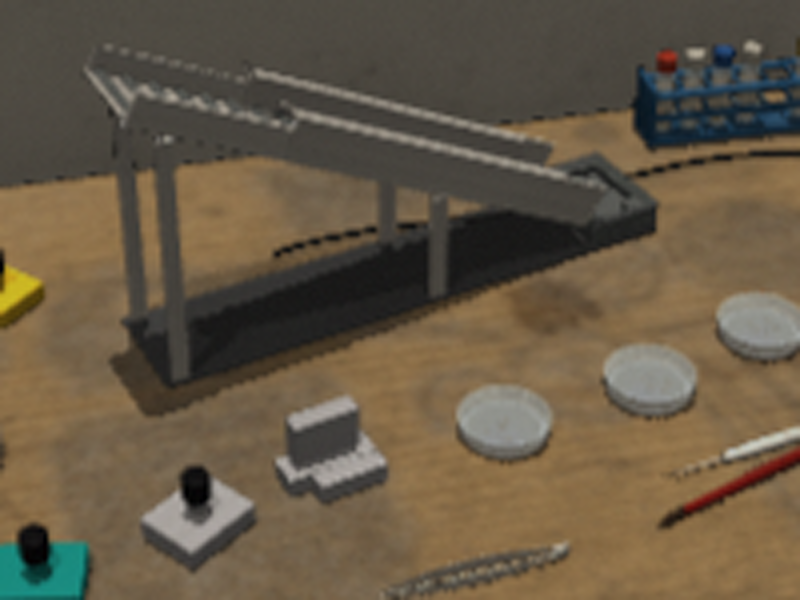

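The top crop shows the pocket (light rectangle, crop 490-538 x 122-193) with the foot block's outer edge at u=548. The stop's fin is on its upper side (150-197, 312-333) and its notch at lower left, so stop +x is roughly world +x. Lane +x runs left in the image. Next I measure the blobs.

```bash
cat >> h.py <<'E'
def blobs(c,mask,amin=60,amax=1500):
    n,l,s,ce=cv2.connectedComponentsWithStats(mask.astype(np.uint8),connectivity=4)
    return [(i,s[i].tolist(),ce[i],(l==i)) for i in range(1,n) if amin<s[i][4]<amax]
E
python3 - <<'E'
from h import *
c=cam('top'); hsv=cv2.cvtColor(c['color'],cv2.COLOR_RGB2HSV); H,S,V=[hsv[:,:,i].astype(int) for i in range(3)]
m=(S<45)&(V>110); m[:200]=0; m[:, :255]=0;m[:,440:]=0;m[250:]=0
for i,s,ce,l in blobs(c,m,40):
    cn=max(cv2.findContours(l.astype(np.uint8),0,1)[0],key=cv2.contourArea)
    print(s,ce.round(2),'z12',ray(c,ce,.012)[:2].round(4),'rect',[np.round(q,2) for q in cv2.minAreaRect(cn)])
f=lambda u,v:((u+.5)/4-.5+255,(v+.5)/4-.5+145)
a,b=ray(c,f(548,113),.026),ray(c,f(548,206),.026); e,g=ray(c,f(88,60),.2235),ray(c,f(86,149),.2235)
print('foot',a,b,np.linalg.norm(a-b)); print('end',e,g,np.linalg.norm(e-g))
p=(a+b)/2;q=(e+g)/2;print('mid',p,q,np.linalg.norm((p-q)[:2]),'ang',np.degrees(np.arctan2(*(q-p)[[1,0]])))
crop=c['color'][:,:,::-1]
A=cv2.resize(crop[168:204,365:400],None,fx=11,fy=11,interpolation=cv2.INTER_CUBIC)
B=cv2.resize(crop[214:250,285:320],None,fx=11,fy=11,interpolation=cv2.INTER_CUBIC)
cv2.imwrite('pics/ab.png',np.hstack([A,B]))
E
```

```text
[264, 221, 19, 17, 184] [273.04 229.3 ] z12 [0.4453 0.2462] rect [array([272.99, 229.32]), array([12.76, 15.68]), np.float64(69.44)]
[290, 223, 18, 12, 185] [298.61 228.26] z12 [0.4501 0.1551] rect [array([298.5, 228.5]), array([11., 17.]), np.float64(90.0)]
[323, 225, 17, 16, 213] [330.84 232.42] z12 [0.4366 0.0396] rect [array([331. , 232.5]), array([15., 16.]), np.float64(90.0)]
[380, 225, 17, 17, 217] [387.94 232.66] z12 [ 0.438  -0.1654] rect [array([388., 233.]), array([16., 16.]), np.float64(90.0)]
[352, 228, 17, 16, 216] [360.31 235.51] z12 [ 0.4268 -0.0659] rect [array([360. , 235.5]), array([15., 16.]), np.float64(90.0)]
[410, 228, 17, 16, 212] [417.81 235.53] z12 [ 0.429  -0.2727] rect [array([418. , 235.5]), array([15., 16.]), np.float64(90.0)]
foot [ 0.65449217 -0.18029332  0.026     ] [ 0.56867966 -0.17845751  0.026     ] 0.08583215288195675
end [0.64718293 0.22012076 0.2235    ] [0.57673345 0.21966013 0.2235    ] 0.07045098534282808
mid [ 0.61158592 -0.17937542  0.026     ] [0.61195819 0.21989044 0.2235    ] 0.39926603451562565 ang 89.94657818719077
```

View pics/ab.png

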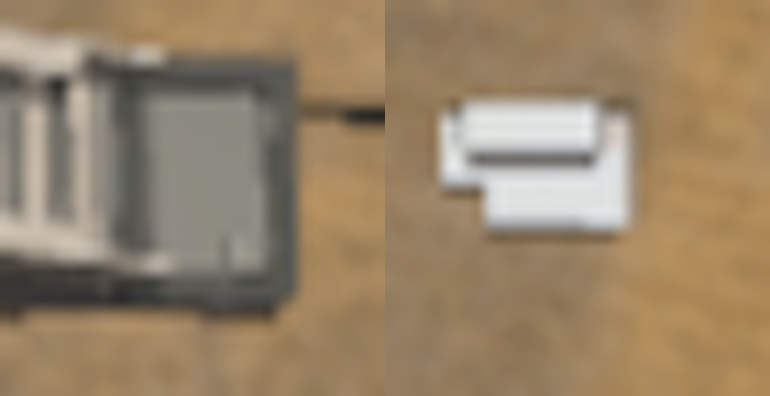

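The left panel shows the pocket floor (u 148-265, v 90-270) and the foot's outer edge at u=297; the corner filled in is the lower right. The right panel shows the stop: fin top at u 462-598, v 98-152, with its base aligned to the image axes.

```bash
python3 - <<'E'
from h import *
c=cam('top'); A=lambda u,v:((u+.5)/11-.5+365,(v+.5)/11-.5+168); B=lambda u,v:((u-385+.5)/11-.5+285,(v+.5)/11-.5+214)
print('pocket far',ray(c,A(206,90),.012),'near',ray(c,A(206,270),.014),'L',ray(c,A(148,180),.012),'R',ray(c,A(265,180),.012))
print('foot R edge',ray(c,A(297,60),.026),ray(c,A(294,290),.026),'far',ray(c,A(200,58),.026))
print('fin',ray(c,B(530,122),.045),'base L',ray(c,B(440,140),.014),'R',ray(c,B(632,140),.014),'bot',ray(c,B(560,231),.014),ray(c,B(462,97),.045),ray(c,B(598,97),.045),'dir',(ray(c,B(600,231),.0)-ray(c,B(480,231),.0)))
s=cam('scene')
for p in ([.4615,.155,.045],[.6145,-.149,.026],[.6145,-.176,.026],[.5745,-.176,.026],[.6545,-.176,.026],[.5745,-.12,.026]): print(p,proj(s,p).round(1))
im=s['color'][:,:,::-1]
cv2.imwrite('pics/sc.png',np.hstack([cv2.resize(im[180:225,370:415],None,fx=8,fy=8,interpolation=2),cv2.resize(im[240:285,300:345],None,fx=8,fy=8,interpolation=2)]))
E
```

```text
pocket far [ 0.6464535  -0.15224286  0.012     ] near [ 0.58508577 -0.15077654  0.014     ] L [ 0.61556113 -0.13232142  0.012     ] R [ 0.6161045 -0.1714216  0.012    ]
foot R edge [ 0.65402187 -0.17999229  0.026     ] [ 0.57676565 -0.17735378  0.026     ] far [ 0.65423233 -0.1477535   0.026     ]
fin [0.46034753 0.15727967 0.045     ] base L [0.45666099 0.18751815 0.014     ] R [0.45738825 0.12517727 0.014     ] bot [0.42767297 0.14803587 0.014     ] [0.46804073 0.17903523 0.045     ] [0.46855366 0.13581648 0.045     ] dir [ 0.0004409  -0.03922729  0.        ]
[0.4615, 0.155, 0.045] [320.5 252.1]
[0.6145, -0.149, 0.026] [388.8 196.3]
[0.6145, -0.176, 0.026] [396.3 194. ]
[0.5745, -0.176, 0.026] [404.2 200.4]
[0.6545, -0.176, 0.026] [388.8 187.8]
[0.5745, -0.12, 0.026] [388.3 205.5]
```

View pics/sc.png

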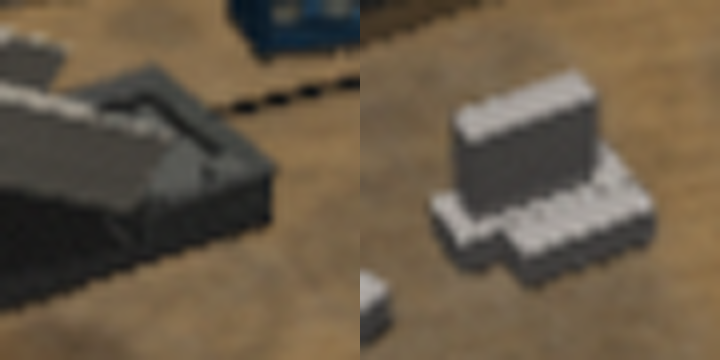

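Scene corners match the predictions to within 1 px. That gives a pocket centre of about (0.6145, -0.151), a lane direction of about 90 deg, and a fin at about (0.459, 0.156). Setting out.

```bash
r='-m crank'
python3 -m crank '[[0.465,-0.126,0,0],[0.465,-0.126,0,0],[0.465,-0.126,0,0],[0.465,-0.126,0,0],[0.465,-0.126,0,0]]' 0
python3 -m crank '[[0.465,-0.126,0,0],[0.465,-0.126,0,0],[0.465,-0.126,0,0],[0.465,-0.126,0,0],[0.465,-0.126,0,0]]'
python3 -m crank '[[0,0,0,-0.411],[0,0,0,-0.411],[0,0,0,-0.411],[0,0,0,-0.411],[0,0,0,-0.411]]'
python3 -m crank '[[0,0,0,-0.411],[0,0,0,-0.411],[0,0,0,-0.411],[0,0,0,-0.411],[0,0,0,-0.411]]'
python3 -m crank '[[0,0,0,-0.411],[0,0,0,-0.411],[0,0,0,-0.411],[0,0,0,-0.411],[0,0,0,-0.411]]'
cat >> h.py <<'E'
def st():
    o=readout.get_obs(); m=R.from_quat(o['ee_rot']).as_matrix()
    print('t%.1f'%o['clock'],'p',o['position'].round(4),'yang %.2f'%np.degrees(np.arctan2(m[1,1],m[0,1])),'zax',m[:,2].round(3),'w %.3f'%o['grip_width'],'gf %.1f'%o['grasp_force'],'F',o['ft_force'].round(1),'j',o['joint_pos'].round(2))
E
python3 -c "from h import *;st()"
```

```text
clock: 0.77
position: [0.3418, -0.4977, 0.2485]
ee_rot: [0.99, 0.142, 0.001, -0.0]
ft_force: [0.9, -0.3, 1.3]
grip_width: 0.497
grasp_force: 0.0
clock: 1.18
position: [0.5061, -0.3972, 0.2483]
ee_rot: [0.99, 0.142, 0.001, -0.001]
ft_force: [-0.0, 1.1, 0.1]
grip_width: 0.497
grasp_force: 0.0
clock: 1.6
position: [0.5023, -0.4011, 0.2482]
ee_rot: [0.937, 0.349, -0.0, -0.0]
ft_force: [-0.7, 0.1, 0.2]
grip_width: 0.501
grasp_force: 0.0
clock: 2.02
position: [0.5022, -0.4012, 0.2483]
ee_rot: [0.842, 0.54, -0.0, -0.0]
ft_force: [0.7, -0.4, -0.2]
grip_width: 0.498
grasp_force: 0.0
clock: 2.43
position: [0.5022, -0.4012, 0.2483]
ee_rot: [0.708, 0.707, 0.0, 0.0]
ft_force: [-0.7, -0.2, 0.4]
grip_width: 0.501
grasp_force: 0.0
t2.4 p [ 0.5022 -0.4012  0.2483] yang -0.07 zax [ 0.  0. -1.] w 0.501 gf 0.0 F [-0.7 -0.2  0.4] j [ 0.93  0.41 -0.45  1.39  0.18  1.38  0.48]
```

```bash
python3 -m crank '[[0.464,-0.036,0,0],[0.464,-0.036,0,0],[0.464,-0.036,0,0],[0.464,-0.036,0,0],[0.464,-0.036,0,0]]' >/dev/null
python3 -m crank '[[0.464,-0.036,0,0],[0.464,-0.036,0,0],[0.464,-0.036,0,0],[0.464,-0.036,0,0],[0.464,-0.036,0,0]]' >/dev/null
python3 -m crank '[[0.464,-0.036,0,0],[0.464,-0.036,0,0],[0.464,-0.036,0,0],[0.464,-0.036,0,0],[0.464,-0.036,0,0]]' >/dev/null
python3 -m crank '[[0,0,0.36,0],[0,0,0.36,0],[0,0,0.36,0],[0,0,0.36,0],[0,0,0.36,0]]' >/dev/null
python3 - <<'E'
from h import *
st()
s=cam('scene');im=s['color'][:,:,::-1];u,v=proj(s,[.459,.156,.05]).astype(int)
cv2.imwrite('pics/g1.png',cv2.resize(im[v-60:v+40,u-60:u+60],None,fx=5,fy=5,interpolation=2))
E
```

```text
t4.1 p [0.4563 0.1548 0.1003] yang -0.26 zax [-0.007 -0.001 -1.   ] w 0.500 gf 0.0 F [-0.5 -0.2 -0.1] j [ 0.36  0.28 -0.86  1.96  0.24  1.02 -0.62]
```

View pics/g1.png

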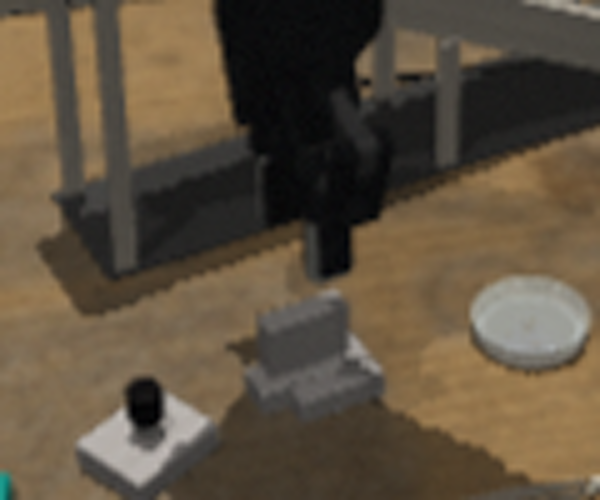

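The open fingers stand above and around the fin, so I descend and grip.

```bash
python3 -m crank '[[0,0,0.1525,0],[0,0,0.1525,0],[0,0,0.1525,0],[0,0,0.1525,0],[0,0,0.1525,0]]' | grep -A9 pos
python3 -m crank '[[0,0,0,0],[0,0,0,0],[0,0,0,0],[0,0,0,0],[0,0,0,0]]' -1 60 >/dev/null
python3 -m crank '[[0,0,0,0],[0,0,0,0],[0,0,0,0],[0,0,0,0],[0,0,0,0]]' >/dev/null
python3 -c "from h import *;st()"
python3 -m crank '[[0,0,-0.15,0],[0,0,-0.15,0],[0,0,-0.15,0],[0,0,-0.15,0],[0,0,-0.15,0]]' >/dev/null
python3 -c "from h import *;st()"
```

```text
position: [0.4606, 0.1563, 0.0457]
ee_rot: [0.707, 0.707, 0.001, 0.001]
ft_force: [-0.1, -0.8, -0.5]
grip_width: 0.498
grasp_force: 0.0
t5.4 p [0.46   0.1558 0.0448] yang -0.02 zax [ 0.002 -0.    -1.   ] w 0.150 gf 58.7 F [-2.3 -1.3 10.5] j [ 0.31  0.37 -0.82  2.    0.34  0.91 -0.69]
t5.8 p [0.4587 0.1552 0.1028] yang -0.02 zax [-0.    -0.001 -1.   ] w 0.148 gf 59.9 F [ 0.2 -0.6 -1.1] j [ 0.37  0.28 -0.87  1.95  0.25  1.02 -0.61]
```

```bash
python3 -m crank '[[-0.369,0,-0.02,0],[-0.369,0,-0.02,0],[-0.369,0,-0.02,0],[-0.369,0,-0.02,0],[-0.369,0,-0.02,0]]' >/dev/null
python3 -m crank '[[-0.369,0,-0.02,0],[-0.369,0,-0.02,0],[-0.369,0,-0.02,0],[-0.369,0,-0.02,0],[-0.369,0,-0.02,0]]' >/dev/null
python3 -m crank '[[0,0,0,-0.5],[0,0,0,-0.5],[0,0,0,-0.5],[0,0,0,-0.5],[0,0,0,-0.5]]' >/dev/null
python3 -m crank '[[0,0,0,-0.5],[0,0,0,-0.5],[0,0,0,-0.5],[0,0,0,-0.5],[0,0,0,-0.5]]' >/dev/null
python3 -m crank '[[0,0,0,-0.5],[0,0,0,-0.5],[0,0,0,-0.5],[0,0,0,-0.5],[0,0,0,-0.5]]' >/dev/null
python3 -c "from h import *;st()"
python3 -m crank '[[-0.3925,0,0,0],[-0.3925,0,0,0],[-0.3925,0,0,0],[-0.3925,0,0,0],[-0.3925,0,0,0]]' >/dev/null
python3 -m crank '[[0,0,0,0],[0,0,0,0],[0,0,0,0]]' >/dev/null
python3 - <<'E'
from h import *
st()
s=cam('scene');im=s['color'][:,:,::-1];u,v=proj(s,[.615,-.14,.07]).astype(int)
a=cv2.resize(im[v-30:v+30,u-40:u+40],None,fx=6,fy=6,interpolation=2)
s=cam('top');im=s['color'][:,:,::-1];u,v=proj(s,[.615,-.14,.07]).astype(int)
b=cv2.resize(im[v-30:v+30,u-25:u+25],None,fx=6,fy=6,interpolation=2)
cv2.imwrite('pics/p1.png',np.hstack([a,b]))
E
```

```text
t7.9 p [ 0.4588 -0.1391  0.1188] yang 90.09 zax [-0.001  0.001 -1.   ] w 0.149 gf 59.8 F [ 0.6 -0.  -0.9] j [ 1.02  0.24 -0.89  1.95  0.22  1.05  1.6 ]
t8.6 p [ 0.6151 -0.1396  0.1191] yang 89.86 zax [-0.001 -0.001 -1.   ] w 0.145 gf 59.8 F [-0.1  0.2 -0.8] j [ 0.74  0.57 -0.8   1.56  0.43  1.19  1.43]
```

View pics/p1.png

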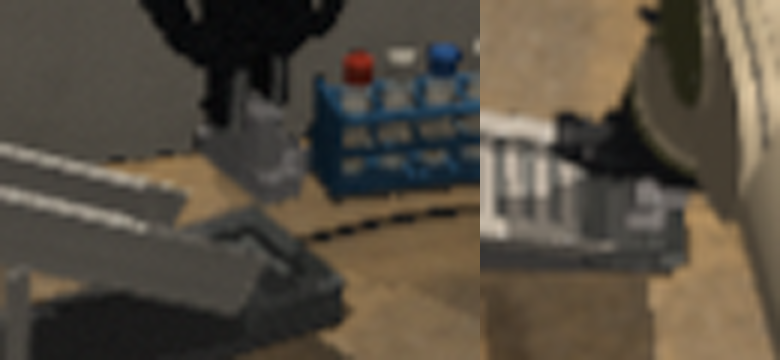

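The stop is held level and square above the pocket with its fin toward the track. I lower it in stages.

```bash
python3 -m crank '[[0,0,0.06,0],[0,0,0.11,0],[0,0,0.11,0],[0,0,0.11,0],[0,0,0.11,0]]' >/dev/null
python3 -c "from h import *;st()"
python3 -m crank '[[0,0,0.01,0],[0,0,0.015,0],[0,0,0.015,0],[0,0,0.015,0]]' >/dev/null
python3 -c "from h import *;st()"
python3 -m crank '[[0,0,0.005,0],[0,0,0.01,0],[0,0,0.01,0],[0,0,0.01,0]]' >/dev/null
python3 -c "from h import *;st()"
python3 -m crank '[[0,0,0.005,0],[0,0,0.01,0],[0,0,0.01,0],[0,0,0.01,0]]' >/dev/null
python3 -c "from h import *;st()"
```

```text
t9.1 p [ 0.6164 -0.1397  0.0767] yang 89.98 zax [ 0.001 -0.    -1.   ] w 0.149 gf 59.7 F [ 0.3  0.2 -0.7] j [ 0.73  0.62 -0.78  1.59  0.47  1.12  1.41]
t9.4 p [ 0.6162 -0.1395  0.0696] yang 90.01 zax [ 0. -0. -1.] w 0.148 gf 59.7 F [ 0.2 -0.5 -2.3] j [ 0.72  0.63 -0.77  1.59  0.47  1.11  1.4 ]
t9.8 p [ 0.616  -0.1394  0.0651] yang 90.01 zax [-0.  0. -1.] w 0.151 gf 59.7 F [-0.1  1.  -2.2] j [ 0.72  0.63 -0.77  1.6   0.48  1.11  1.4 ]
t10.1 p [ 0.616  -0.1395  0.0611] yang 90.01 zax [-0.  0. -1.] w 0.145 gf 59.7 F [-0.2  0.1 -0.9] j [ 0.72  0.64 -0.77  1.6   0.48  1.1   1.4 ]
```

```bash
python3 -m crank '[[0,0,0.005,0],[0,0,0.009,0],[0,0,0.009,0],[0,0,0.009,0]]' >/dev/null
python3 -c "from h import *;st()"
python3 -m crank '[[0,0,0,0],[0,0,0,0],[0,0,0,0],[0,0,0,0],[0,0,0,0]]' -0.52 >/dev/null
python3 -c "from h import *;st()"
python3 -m crank '[[0,0,-0.05,0],[0,0,-0.1,0],[0,0,-0.2,0],[0,0,-0.3,0],[0,0,-0.3,0]]' >/dev/null
python3 -m crank '[[0.38,0,-0.1,0],[0.38,0,-0.1,0],[0.38,0,-0.1,0],[0.38,0,-0.1,0],[0.38,0,-0.1,0]]' 0.7 >/dev/null
python3 - <<'E'
from h import *
st()
s=cam('scene');im=s['color'][:,:,::-1];u,v=proj(s,[.615,-.14,.04]).astype(int)
a=cv2.resize(im[v-30:v+30,u-30:u+30],None,fx=6,fy=6,interpolation=2)
s=cam('top');im=s['color'][:,:,::-1];u,v=proj(s,[.615,-.14,.04]).astype(int)
b=cv2.resize(im[v-30:v+30,u-30:u+30],None,fx=6,fy=6,interpolation=2)
cv2.imwrite('pics/p2.png',np.hstack([a,b]))
E
```

```text
t10.4 p [ 0.616  -0.1395  0.0576] yang 90.01 zax [-0.  0. -1.] w 0.148 gf 59.7 F [-0.5  1.3 -1.8] j [ 0.72  0.64 -0.76  1.6   0.49  1.1   1.4 ]
t10.8 p [ 0.6162 -0.1395  0.0579] yang 90.01 zax [ 0. -0. -1.] w 0.241 gf 0.0 F [ 0.1 -0.2 -0. ] j [ 0.72  0.64 -0.77  1.6   0.49  1.1   1.4 ]
t11.7 p [ 0.4603 -0.1404  0.219 ] yang 89.89 zax [-0.001 -0.005 -1.   ] w 0.848 gf 0.0 F [ 0.9 -0.2  0.2] j [ 1.09  0.11 -0.93  1.83  0.1   1.25  1.7 ]
```

View pics/p2.png

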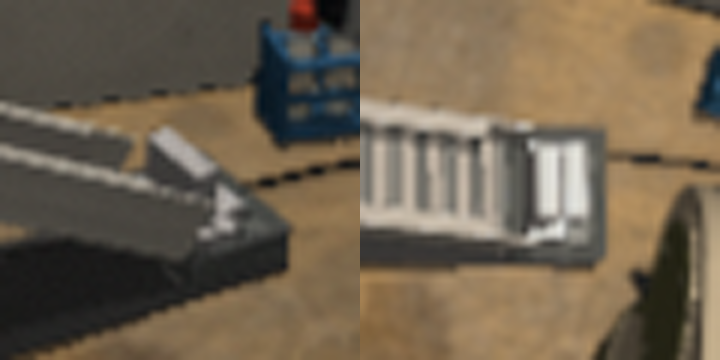

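The stop sits flush and square, fin toward the track (top panel: base at u 535-590, fin on the left). Next comes the first dish at (0.438, -0.165); since dishes are round, no tool rotation is needed.

```bash
python3 -m crank '[[0.0557,-0.0625,0.3975,0],[0.0557,-0.0625,0.3975,0],[0.0557,-0.0625,0.3975,0],[0.0557,-0.0625,0.3975,0],[0.0557,-0.0625,0.3975,0]]' 0.75 25 >/dev/null
python3 -m crank '[[0,0,0.05,0],[0,0,0.10,0],[0,0,0.10,0],[0,0,0.10,0]]' >/dev/null
python3 -c "from h import *;st()"
python3 -m crank '[[0,0,0,0],[0,0,0,0],[0,0,0,0],[0,0,0,0],[0,0,0,0]]' 0.2 25 >/dev/null
python3 -c "from h import *;st()"
```

```text
t12.5 p [ 0.4429 -0.1637  0.0196] yang 90.08 zax [ 0.     0.001 -1.   ] w 0.872 gf 0.0 F [0.2 0.3 0.1] j [ 0.99  0.4  -0.82  2.04  0.38  0.86  1.53]
t12.9 p [ 0.4433 -0.1646  0.0208] yang 90.02 zax [ 0.003 -0.001 -1.   ] w 0.629 gf 24.6 F [-0.9  1.6  8.4] j [ 0.99  0.39 -0.82  2.04  0.38  0.86  1.53]
```

```bash
python3 -m crank '[[0,0,0,0],[0,0,0,0],[0,0,0,0],[0,0,0,0]]' 0.75 >/dev/null
python3 -m crank '[[0.012,0,0.004,0],[0.012,0,0.004,0],[0.012,0,0.004,0]]' >/dev/null
python3 -m crank '[[0,0,0,0],[0,0,0,0],[0,0,0,0],[0,0,0,0],[0,0,0,0]]' 0.2 25 >/dev/null
python3 -c "from h import *;st()"
python3 -m crank '[[0,0,-0.2,0],[0,0,-0.4,0],[0,0,-0.4,0],[0,0,-0.4,0],[0,0,-0.4,0]]' >/dev/null
python3 -m crank '[[0,0,-0.25,0],[0,0,-0.25,0],[0,0,-0.25,0],[0,0,-0.25,0],[0,0,-0.25,0]]' >/dev/null
python3 - <<'E'
from h import *
st()
s=cam('scene');im=s['color'][:,:,::-1];p=readout.get_obs()['position'];u,v=proj(s,p).astype(int);print(u,v)
cv2.imwrite('pics/d1.png',cv2.resize(im[v-40:v+40,u-50:u+50],None,fx=5,fy=5,interpolation=2))
E
```

```text
t13.9 p [ 0.4371 -0.1646  0.0174] yang 90.00 zax [-0. -0. -1.] w 0.633 gf 25.2 F [-2.4  0.2  6.7] j [ 1.    0.39 -0.82  2.05  0.38  0.85  1.54]
t14.8 p [ 0.4373 -0.1647  0.2777] yang 90.00 zax [ 0.001 -0.001 -1.   ] w 0.633 gf 27.2 F [-0.5 -1.  -0.4] j [ 1.2   0.01 -0.93  1.77  0.01  1.36  1.84]
443 142
```

View pics/d1.png

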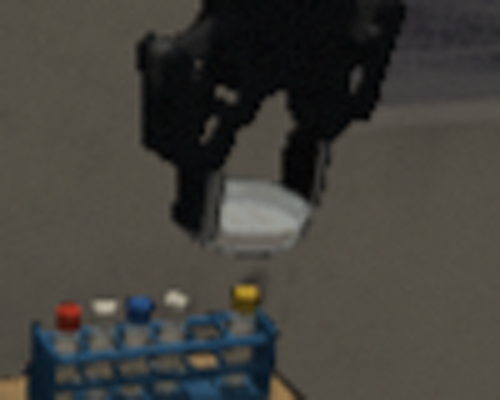

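The dish is held level between the pads. I carry it to above the loading end.

```bash
python3 -m crank '[[-0.22,0.435,0,0],[-0.22,0.435,0,0],[-0.22,0.435,0,0],[-0.22,0.435,0,0],[-0.22,0.435,0,0]]' >/dev/null
python3 -m crank '[[-0.22,0.435,0,0],[-0.22,0.435,0,0],[-0.22,0.435,0,0],[-0.22,0.435,0,0],[-0.22,0.435,0,0]]' >/dev/null
python3 -m crank '[[0,0,0,0],[0,0,0,0],[0,0,0,0]]' >/dev/null
python3 - <<'E'
from h import *
st()
s=cam('scene');im=s['color'][:,:,::-1];u,v=proj(s,[.613,.183,.22]).astype(int)
a=cv2.resize(im[v-40:v+30,u-35:u+35],None,fx=5,fy=5,interpolation=2)
s=cam('top');im=s['color'][:,:,::-1];u,v=proj(s,[.613,.183,.22]).astype(int)
b=cv2.resize(im[v-30:v+40,u-30:u+40],None,fx=5,fy=5,interpolation=2)
cv2.imwrite('pics/l1.png',np.hstack([a,b]))
E
```

```text
t15.9 p [0.6125 0.1832 0.2756] yang 90.04 zax [-0.002 -0.001 -1.   ] w 0.635 gf 27.2 F [-0.  -0.1 -0.3] j [ 0.33  0.54 -1.02  1.34  0.45  1.51  0.92]
```

View pics/l1.png

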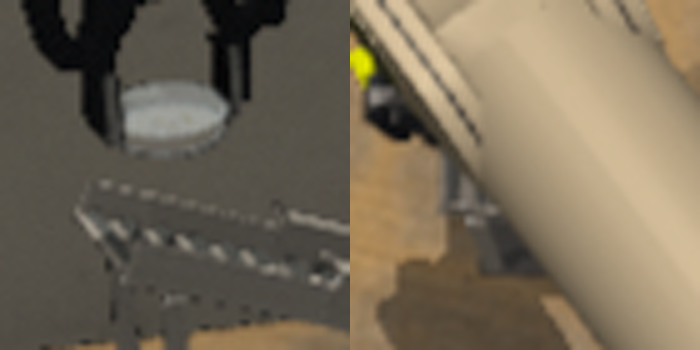

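Scene panel: the dish (about 172,118) hangs over the open end, whose upper corners are at about (95,180) and (130,270). I lower it with force checks.

```bash
python3 -m crank '[[0,0,0.04,0],[0,0,0.08,0],[0,0,0.08,0],[0,0,0.08,0]]' >/dev/null
python3 -c "from h import *;st()"
python3 -m crank '[[0,0,0.01,0],[0,0,0.02,0],[0,0,0.02,0],[0,0,0.02,0]]' >/dev/null
python3 -c "from h import *;st()"
python3 -m crank '[[0,0,0.006,0],[0,0,0.013,0],[0,0,0.013,0],[0,0,0.013,0]]' >/dev/null
python3 -c "
from h import *;st()
s=cam('scene');im=s['color'][:,:,::-1];u,v=proj(s,[.613,.183,.22]).astype(int)
a=cv2.resize(im[v-40:v+30,u-35:u+35],None,fx=6,fy=6,interpolation=2);cv2.imwrite('pics/l2.png',a)
for p in [(.6485,.214,.2235),(.5785,.214,.2235),(.613,.22,.211)]: print((proj(s,p)-[u-35,v-40])*6)"
```

```text
t16.3 p [0.6128 0.1818 0.2449] yang 89.90 zax [-0.001 -0.001 -1.   ] w 0.631 gf 27.2 F [-0.4 -0.4 -0. ] j [ 0.34  0.56 -1.01  1.38  0.47  1.45  0.91]
t16.7 p [0.613  0.1835 0.2373] yang 90.00 zax [ 0. -0. -1.] w 0.631 gf 27.2 F [-0.6 -0.3 -0.4] j [ 0.33  0.56 -1.01  1.39  0.47  1.44  0.91]
t17.0 p [0.6128 0.1835 0.2317] yang 90.02 zax [-0. -0. -1.] w 0.634 gf 27.2 F [-0.4 -0.1  0.9] j [ 0.33  0.57 -1.01  1.4   0.48  1.43  0.9 ]
[109.85029742 215.29161316]
[172.10835227 289.40236992]
[129.33892362 282.30093364]
```

View pics/l2.png

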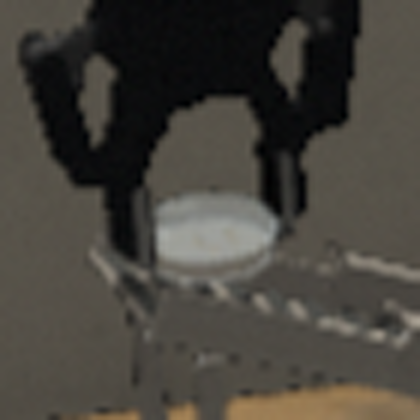

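The dish is between the sides at the open end, which matches the predicted end edge. I lower a touch more and release.

```bash
python3 -m crank '[[0,0,0.004,0],[0,0,0.008,0],[0,0,0.008,0],[0,0,0.008,0]]' >/dev/null
python3 -c "from h import *;st()"
python3 -m crank '[[0,0,0,0],[0,0,0,0],[0,0,0,0],[0,0,0,0],[0,0,0,0]]' 0.75 >/dev/null
python3 -c "from h import *;st()"
python3 -m crank '[[0,0,-0.1,0],[0,0,-0.18,0],[0,0,-0.18,0],[0,0,-0.18,0]]' >/dev/null
python3 -m crank '[[0.3,-0.25,0,0],[0.3,-0.25,0,0],[0.3,-0.25,0,0],[0.3,-0.25,0,0],[0.3,-0.25,0,0]]' >/dev/null
python3 -c "
from h import *;st()
s=cam('scene');save(s,'e1.png',(250,140,430,260),4)"
```

```text
t17.4 p [0.6129 0.1835 0.2286] yang 90.01 zax [-0. -0. -1.] w 0.636 gf 27.2 F [ 0.2 -0.4  0.3] j [ 0.33  0.57 -1.01  1.41  0.48  1.43  0.9 ]
t17.8 p [0.6129 0.1835 0.2288] yang 90.01 zax [ 0. -0. -1.] w 0.878 gf 0.0 F [-0.5 -0.1  0.7] j [ 0.33  0.57 -1.01  1.41  0.48  1.43  0.9 ]
t18.6 p [0.4899 0.0767 0.2994] yang 89.45 zax [-0.002 -0.007 -1.   ] w 0.872 gf 0.0 F [ 0.9 -1.3  0.5] j [ 0.84  0.14 -1.16  1.67  0.14  1.42  1.22]
```

View pics/e1.png

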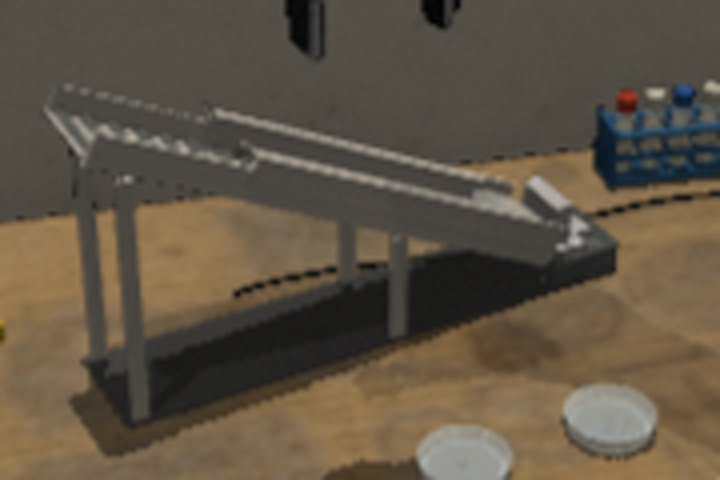

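The dish slid down and lies against the stop (bright patch near (495,200)). I go on with numeric checks, saving the last picture for the end.

```bash
cat >> h.py <<'E'
def white():
    c=cam('top'); hsv=cv2.cvtColor(c['color'],cv2.COLOR_RGB2HSV); S,V=hsv[:,:,1].astype(int),hsv[:,:,2].astype(int)
    m=(S<45)&(V>110); m[:212]=0; m[:, :255]=0;m[:,440:]=0;m[260:]=0
    for i,s,ce,l in blobs(c,m,40): print('blob',s[4],s[2:4],ray(c,ce,.012)[:2].round(4))
    return c
def lane(c,n='top'):  # change of brightness along the chute against the empty lane
    if n=='top':
        z=cv2.resize(cv2.imread('pics/topz.png'),None,fx=.25,fy=.25,interpolation=cv2.INTER_AREA); ref=c['color'][:,:,::-1].copy(); ref[145:255,255:455]=z
    d=np.abs(c['color'][:,:,::-1].astype(int)-ref).mean(2); out=[]
    for x in np.arange(.01,.39,.02):
        v=[]
        for y in np.arange(-.016,.017,.004):
          for dx in (-.006,0,.006):
            P=[.6135-y,-.124+(x+dx)*np.cos(np.radians(28))-.008*.47,.028+(x+dx)*.4695+.007]; q=proj(c,P).round().astype(int); v.append(d[q[1],q[0]])
        out.append(int(np.mean(v)))
    print('lane 10..370mm step 20:',out)
E
python3 -m crank '[[0.08,-0.445,0.06,0],[0.08,-0.445,0.06,0],[0.08,-0.445,0.06,0],[0.08,-0.445,0.06,0],[0.08,-0.445,0.06,0]]' >/dev/null
python3 -m crank '[[0.08,-0.445,0.06,0],[0.08,-0.445,0.06,0],[0.08,-0.445,0.06,0],[0.08,-0.445,0.06,0],[0.08,-0.445,0.06,0]]' >/dev/null
python3 -m crank '[[0,0,0,0],[0,0,0,0]]' >/dev/null
python3 -c "
from h import *;st();c=white();lane(c)"
```

```text
t19.6 p [ 0.4293 -0.2724  0.2516] yang 89.99 zax [-0.001  0.002 -1.   ] w 0.873 gf 0.0 F [1.  1.1 0.1] j [ 1.29  0.16 -0.88  1.72  0.12  1.32  1.96]
blob 183 [19, 17] [0.4454 0.2462]
blob 213 [17, 16] [0.4366 0.0396]
blob 216 [17, 16] [ 0.4268 -0.0659]
blob 191 [17, 16] [ 0.4271 -0.2705]
lane 10..370mm step 20: [54, 25, 10, 3, 3, 3, 2, 3, 4, 5, 4, 4, 4, 4, 3, 3, 1, 2, 3]
```

```bash
python3 -m crank '[[0,0,0.29,0],[0,0,0.29,0],[0,0,0.29,0],[0,0,0.29,0],[0,0,0.29,0]]' >/dev/null
python3 -m crank '[[0,0,0.15,0],[0,0,0.25,0],[0,0,0.2955,0],[0,0,0.2955,0],[0,0,0.2955,0]]' >/dev/null
python3 -m crank '[[0,0,0,0],[0,0,0,0],[0,0,0,0],[0,0,0,0],[0,0,0,0]]' 0.2 35 >/dev/null
python3 -c "from h import *;st()"
python3 -m crank '[[0,0,-0.2,0],[0,0,-0.325,0],[0,0,-0.325,0],[0,0,-0.325,0],[0,0,-0.325,0]]' >/dev/null
python3 -m crank '[[0,0,-0.325,0],[0,0,-0.325,0],[0,0,-0.325,0],[0,0,-0.325,0],[0,0,-0.325,0]]' >/dev/null
python3 -m crank '[[-0.153,0.38,0,0],[-0.153,0.38,0,0],[-0.153,0.38,0,0],[-0.153,0.38,0,0],[-0.153,0.38,0,0]]' >/dev/null
python3 -m crank '[[-0.153,0.38,0,0],[-0.153,0.38,0,0],[-0.153,0.38,0,0],[-0.153,0.38,0,0],[-0.153,0.38,0,0]]' >/dev/null
python3 -m crank '[[-0.153,0.38,0,0],[-0.153,0.38,0,0],[-0.153,0.38,0,0],[-0.153,0.38,0,0],[-0.153,0.38,0,0]]' >/dev/null
python3 -m crank '[[0,0,0,0],[0,0,0,0],[0,0,0,0]]' >/dev/null
python3 -c "from h import *;st()"
```

```text
t20.9 p [ 0.4313 -0.2736  0.0224] yang 90.00 zax [ 0.004 -0.004 -1.   ] w 0.613 gf 34.0 F [-2.9  2.4 12.8] j [ 1.14  0.45 -0.77  1.95  0.41  0.89  1.74]
t23.2 p [0.6126 0.1817 0.2777] yang 89.90 zax [-0.001 -0.001 -1.   ] w 0.607 gf 33.8 F [ 0.4  0.1 -0.6] j [ 0.33  0.54 -1.01  1.33  0.45  1.51  0.92]
```

```bash
python3 -m crank '[[0,0.004,0.04,0],[0,0.004,0.08,0],[0,0.004,0.1,0],[0,0.004,0.1,0],[0,0.004,0.1,0]]' >/dev/null
python3 -c "from h import *;st()"
python3 -m crank '[[0,0,0.005,0],[0,0,0.012,0],[0,0,0.016,0],[0,0,0.016,0]]' >/dev/null
python3 -c "from h import *;st()"
python3 -m crank '[[0,0,0,0],[0,0,0,0],[0,0,0,0],[0,0,0,0],[0,0,0,0]]' 0.75 >/dev/null
python3 -m crank '[[0,0,-0.1,0],[0,0,-0.18,0],[0,0,-0.18,0],[0,0,-0.18,0]]' >/dev/null
python3 -m crank '[[0.3,-0.25,0,0],[0.3,-0.25,0,0],[0.3,-0.25,0,0],[0.3,-0.25,0,0],[0.3,-0.25,0,0]]' >/dev/null
python3 -m crank '[[0.08,-0.445,0.06,0],[0.08,-0.445,0.06,0],[0.08,-0.445,0.06,0],[0.08,-0.445,0.06,0],[0.08,-0.445,0.06,0]]' >/dev/null
python3 -m crank '[[0.08,-0.2,0.06,0],[0.08,-0.2,0.06,0],[0.08,-0.2,0.06,0],[0.08,-0.2,0.06,0]]' >/dev/null
python3 -c "
from h import *;st();c=white();lane(c)"
```

```text
t23.6 p [0.6126 0.1838 0.2386] yang 89.91 zax [-0.    -0.001 -1.   ] w 0.607 gf 33.8 F [0.5 0.4 0.1] j [ 0.33  0.56 -1.    1.39  0.47  1.44  0.91]
t24.0 p [0.6125 0.1851 0.232 ] yang 90.01 zax [-0. -0. -1.] w 0.605 gf 33.8 F [ 0.8  0.1 -0.2] j [ 0.33  0.56 -1.    1.4   0.47  1.43  0.9 ]
t25.9 p [ 0.4264 -0.1758  0.2544] yang 89.67 zax [-0.003  0.001 -1.   ] w 0.872 gf 0.0 F [ 0.5 -0.3  0.5] j [ 1.22  0.02 -0.92  1.82  0.01  1.31  1.86]
blob 183 [19, 17] [0.4454 0.2462]
blob 213 [17, 16] [0.4366 0.0396]
blob 220 [17, 17] [ 0.3785 -0.0503]
lane 10..370mm step 20: [56, 26, 18, 24, 26, 8, 1, 2, 3, 3, 3, 2, 2, 3, 1, 2, 0, 1, 1]
```

Two dishes are in the row. One dish was knocked to (0.3785, -0.050), near the reach limit. First I take the one at (0.4366, 0.0396).

```bash
python3 -m crank '[[-0.02,0.35,0,0],[-0.02,0.35,0,0],[-0.02,0.35,0,0],[-0.02,0.35,0,0],[-0.02,0.35,0,0]]' >/dev/null
python3 -m crank '[[0,0.181,0.29,0],[0,0.181,0.29,0],[0,0.181,0.29,0],[0,0.181,0.29,0],[0,0.181,0.29,0]]' >/dev/null
python3 -m crank '[[0,0,0,0],[0,0,0,0],[0,0,0,0]]' >/dev/null
python3 -c "from h import *;st()"
```

```text
t27.0 p [0.4375 0.0387 0.1413] yang 89.93 zax [ 0.002 -0.001 -1.   ] w 0.876 gf 0.0 F [ 0.2  0.1 -0.6] j [ 0.96  0.14 -1.18  2.01  0.15  1.08  1.27]
```

```bash
python3 -m crank '[[0,0,0.15,0],[0,0,0.25,0],[0,0,0.31,0],[0,0,0.31,0],[0,0,0.31,0]]' >/dev/null
python3 -m crank '[[0,0,0,0],[0,0,0,0],[0,0,0,0],[0,0,0,0],[0,0,0,0]]' 0.2 30 >/dev/null
python3 -c "from h import *;st()"
python3 -m crank '[[0,0,-0.2,0],[0,0,-0.325,0],[0,0,-0.325,0],[0,0,-0.325,0],[0,0,-0.325,0]]' >/dev/null
python3 -m crank '[[0,0,-0.325,0],[0,0,-0.325,0],[0,0,-0.325,0],[0,0,-0.325,0],[0,0,-0.325,0]]' >/dev/null
python3 -m crank '[[-0.22,0.183,0,0],[-0.22,0.183,0,0],[-0.22,0.183,0,0],[-0.22,0.183,0,0],[-0.22,0.183,0,0]]' >/dev/null
python3 -m crank '[[-0.22,0.183,0,0],[-0.22,0.183,0,0],[-0.22,0.183,0,0],[-0.22,0.183,0,0],[-0.22,0.183,0,0]]' >/dev/null
python3 -m crank '[[0,0,0,0],[0,0,0,0],[0,0,0,0]]' >/dev/null
python3 -c "from h import *;st()"
```

```text
t27.9 p [0.4388 0.0392 0.0193] yang 89.96 zax [ 0.005 -0.002 -1.   ] w 0.629 gf 29.2 F [-3.6  0.2 12.4] j [ 0.74  0.4  -1.03  2.11  0.46  0.86  1.01]
t29.8 p [0.6124 0.1844 0.2762] yang 89.91 zax [ 0.001 -0.001 -1.   ] w 0.625 gf 32.2 F [-0.9  0.7 -0.6] j [ 0.38  0.58 -1.12  1.33  0.52  1.53  0.88]
```

```bash
python3 -m crank '[[0,0.002,0.04,0],[0,0.002,0.08,0],[0,0.002,0.1,0],[0,0.002,0.113,0],[0,0.002,0.113,0]]' >/dev/null
python3 -m crank '[[0,0,0,0],[0,0,0,0],[0,0,0,0]]' >/dev/null
python3 -c "from h import *;st()"
python3 -m crank '[[0,0,0,0],[0,0,0,0],[0,0,0,0],[0,0,0,0],[0,0,0,0]]' 0.75 >/dev/null
python3 -m crank '[[0,0,-0.1,0],[0,0,-0.18,0],[0,0,-0.18,0],[0,0,-0.18,0]]' >/dev/null
python3 -m crank '[[0.3,-0.25,0,0],[0.3,-0.25,0,0],[0.3,-0.25,0,0],[0.3,-0.25,0,0],[0.3,-0.25,0,0]]' >/dev/null
python3 -m crank '[[0.08,-0.445,0.06,0],[0.08,-0.445,0.06,0],[0.08,-0.445,0.06,0],[0.08,-0.445,0.06,0],[0.08,-0.445,0.06,0]]' >/dev/null
python3 -m crank '[[0.08,-0.2,0.06,0],[0.08,-0.2,0.06,0],[0.08,-0.2,0.06,0],[0.08,-0.2,0.06,0]]' >/dev/null
python3 -c "
from h import *;st();c=white();lane(c)"
```

```text
t30.4 p [0.6128 0.1869 0.2317] yang 90.01 zax [ 0.001  0.    -1.   ] w 0.623 gf 32.2 F [-0.1 -0.1 -0.2] j [ 0.38  0.61 -1.11  1.4   0.54  1.46  0.86]
t32.4 p [ 0.4263 -0.1744  0.2533] yang 89.64 zax [-0.002  0.001 -1.   ] w 0.872 gf 0.0 F [-0.1  0.8 -0.4] j [ 1.55  0.05 -1.26  1.82  0.05  1.31  1.84]
blob 183 [19, 17] [0.4454 0.2462]
blob 220 [17, 17] [ 0.3785 -0.0503]
lane 10..370mm step 20: [56, 27, 17, 24, 26, 27, 16, 25, 10, 3, 3, 2, 2, 3, 1, 2, 0, 1, 1]
```

Three are in the row. The last dish is close to the base, so I approach it carefully.

```bash
python3 -m crank '[[0.11,0.3,0.1,0],[0.11,0.3,0.1,0],[0.11,0.3,0.1,0],[0.11,0.3,0.1,0],[0.11,0.3,0.1,0]]' >/dev/null
python3 -m crank '[[0,0,0.27,0],[0,0,0.27,0],[0,0,0.27,0],[0,0,0.27,0],[0,0,0.27,0]]' >/dev/null
python3 -m crank '[[0,0,0,0],[0,0,0,0],[0,0,0,0]]' >/dev/null
python3 -c "from h import *;st()"
```

```text
t33.5 p [ 0.3853 -0.0514  0.1078] yang 90.05 zax [ 0.001 -0.002 -1.   ] w 0.878 gf 0.0 F [0.2 0.3 0.5] j [ 1.51  0.02 -1.45  2.16  0.03  0.98  1.61]
```

```bash
python3 -m crank '[[0.011,0.003,0.08,0],[0.011,0.003,0.16,0],[0.011,0.003,0.226,0],[0.011,0.003,0.226,0],[0.011,0.003,0.226,0]]' >/dev/null
python3 -m crank '[[0,0,0,0],[0,0,0,0]]' >/dev/null
python3 -c "from h import *;st()"
python3 -m crank '[[0,0,0,0],[0,0,0,0],[0,0,0,0],[0,0,0,0],[0,0,0,0]]' 0.2 30 >/dev/null
python3 -c "from h import *;st()"
python3 -m crank '[[-0.1,0,-0.1,0],[-0.2,0,-0.15,0],[-0.2,0,-0.15,0],[-0.2,0,-0.15,0],[-0.2,0,-0.15,0]]' >/dev/null
python3 -m crank '[[0,0,-0.25,0],[0,0,-0.25,0],[0,0,-0.25,0],[0,0,-0.25,0],[0,0,-0.25,0]]' >/dev/null
python3 -c "from h import *;st()"
```

```text
t34.1 p [ 0.3817 -0.0511  0.0187] yang 89.95 zax [ 0.003 -0.002 -1.   ] w 0.877 gf 0.0 F [ 0.5 -0.4  0.8] j [ 1.17  0.33 -1.22  2.24  0.43  0.83  1.24]
t34.5 p [ 0.3812 -0.0513  0.0181] yang 89.92 zax [ 0.001 -0.002 -1.   ] w 0.634 gf 27.9 F [-5.1 -1.3 20.2] j [ 1.17  0.33 -1.22  2.24  0.43  0.83  1.24]
t35.3 p [ 0.4595 -0.051   0.1765] yang 89.92 zax [ 0.    -0.002 -1.   ] w 0.628 gf 32.5 F [ 0.2  0.7 -0.7] j [ 1.26  0.24 -1.35  1.92  0.25  1.18  1.39]
```

```bash
python3 -m crank '[[-0.05,0.05,-0.25,0],[-0.05,0.05,-0.25,0],[-0.05,0.05,-0.25,0],[-0.05,0.05,-0.25,0]]' >/dev/null
python3 -m crank '[[-0.168,0.27,0,0],[-0.168,0.27,0,0],[-0.168,0.27,0,0],[-0.168,0.27,0,0],[-0.168,0.27,0,0]]' >/dev/null
python3 -m crank '[[-0.168,0.27,0,0],[-0.168,0.27,0,0],[-0.168,0.27,0,0],[-0.168,0.27,0,0],[-0.168,0.27,0,0]]' >/dev/null
python3 -m crank '[[0,0,0,0],[0,0,0,0],[0,0,0,0]]' >/dev/null
python3 -c "from h import *;st()"
```

```text
t36.8 p [0.6145 0.1839 0.276 ] yang 89.88 zax [-0.    -0.001 -1.   ] w 0.625 gf 32.5 F [-0.1 -0.3  0. ] j [ 0.38  0.59 -1.13  1.33  0.53  1.54  0.87]
```

```bash
python3 -m crank '[[0,0.002,0.04,0],[0,0.002,0.08,0],[0,0.002,0.1,0],[0,0.002,0.113,0],[0,0.002,0.113,0]]' >/dev/null
python3 -m crank '[[0,0,0,0],[0,0,0,0],[0,0,0,0]]' >/dev/null
python3 -c "from h import *;st()"
python3 -m crank '[[0,0,0,0],[0,0,0,0],[0,0,0,0],[0,0,0,0],[0,0,0,0]]' 0.75 >/dev/null
python3 -m crank '[[0,0,-0.1,0],[0,0,-0.18,0],[0,0,-0.18,0],[0,0,-0.18,0]]' >/dev/null
python3 -m crank '[[0.3,-0.25,0,0],[0.3,-0.25,0,0],[0.3,-0.25,0,0],[0.3,-0.25,0,0],[0.3,-0.25,0,0]]' >/dev/null
python3 -m crank '[[0,-0.445,0,0],[0,-0.445,0,0],[0,-0.445,0,0],[0,-0.445,0,0],[0,-0.445,0,0]]' >/dev/null
python3 -m crank '[[0,-0.2,0,0],[0,-0.2,0,0],[0,-0.2,0,0],[0,-0.2,0,0]]' >/dev/null
python3 -c "
from h import *;st();c=white();lane(c)
im=c['color'].astype(int); b=(im.max(2)<70); b[:215]=0;b[245:]=0;b[:,:255]=0;b[:,290:]=0
for i,s,ce,l in blobs(c,b,3): print('dark',s,ray(c,ce,.038))
s=cam('scene'); b=s['color'].max(2)<45; u,v=proj(s,[.445,.246,.035]).astype(int); k=np.zeros_like(b);k[v-12:v+12,u-12:u+12]=1
for i,q,ce,l in blobs(s,b&k,5): print('sc dark',q,ce,proj(s,[.445,.246,.034]),ray(s,ce,.036))
"
```

```text
t37.4 p [0.6148 0.1869 0.2321] yang 90.00 zax [ 0.001  0.    -1.   ] w 0.628 gf 32.5 F [-0.4  0.3  0.1] j [ 0.38  0.62 -1.12  1.39  0.55  1.46  0.85]
t39.3 p [ 0.4938 -0.1737  0.302 ] yang 89.74 zax [-0.001  0.002 -1.   ] w 0.875 gf 0.0 F [ 0.   1.5 -0.1] j [ 1.33  0.29 -1.27  1.6   0.28  1.46  1.61]
blob 183 [19, 17] [0.4454 0.2462]
lane 10..370mm step 20: [53, 26, 16, 23, 25, 26, 16, 26, 22, 22, 17, 4, 5, 5, 4, 4, 2, 3, 3]
dark [273, 229, 2, 3, 4] [0.4411419  0.24192779 0.038     ]
sc dark [286, 267, 6, 10, 54] [288.57407407 271.35185185] [289.07199597 271.60898751] [0.44429728 0.24744082 0.036     ]
```

All four dishes are in the row, and the follower's knob is at about (0.4445, 0.247). I go above it and turn.

```bash
python3 -m crank '[[0.041,0.35,0.1,0],[0.041,0.35,0.1,0],[0.041,0.35,0.1,0],[0.041,0.35,0.1,0],[0.041,0.35,0.1,0]]' 0.1 40 >/dev/null
python3 -m crank '[[0.041,0.35,0,0],[0.041,0.35,0,0],[0.041,0.35,0,0],[0.041,0.35,0,0],[0.041,0.35,0,0]]' >/dev/null
python3 -m crank '[[0.041,0.35,0,0],[0.041,0.35,0,0],[0.041,0.35,0,0],[0.041,0.35,0,0],[0.041,0.35,0,0]]' >/dev/null
python3 -m crank '[[0,0,0,0.54],[0,0,0,0.54],[0,0,0,0.54],[0,0,0,0.54],[0,0,0,0.54]]' >/dev/null
python3 -c "from h import *;st()"
python3 -m crank '[[0,0,0,0.54],[0,0,0,0.54],[0,0,0,0.54],[0,0,0,0.54],[0,0,0,0.54]]' >/dev/null
python3 -m crank '[[0,0,0,0.54],[0,0,0,0.54],[0,0,0,0.54],[0,0,0,0.54],[0,0,0,0.54]]' >/dev/null
python3 -m crank '[[0,0,0,0.54],[0,0,0,0.54],[0,0,0,0.54],[0,0,0,0.54],[0,0,0,0.54]]' >/dev/null
python3 -m crank '[[0,0,0,0.54],[0,0,0,0.54],[0,0,0,0.54],[0,0,0,0.54],[0,0,0,0.54]]' >/dev/null
python3 -m crank '[[0,0,0,0],[0,0,0,0]]' >/dev/null
python3 -c "
from h import *;st()
o=readout.get_obs();m=R.from_quat(o['ee_rot']).as_matrix();print('row to knob',(m.T@(np.array([.4445,.2467,.10])-o['position'])/.4).round(4))"
```

```text
t41.1 p [0.4455 0.2479 0.2632] yang 57.19 zax [ 0.    -0.001 -1.   ] w 0.547 gf 0.0 F [-0.2  0.7 -0. ] j [ 0.48  0.24 -1.21  1.69  0.23  1.37  0.23]
t42.9 p [0.4454 0.2481 0.2632] yang -71.87 zax [ 0. -0. -1.] w 0.553 gf 0.0 F [-0.7  0.2 -0.4] j [ 0.24  0.16 -0.9   1.7   0.13  1.35 -1.95]
row to knob [-0.0033  0.0025  0.408 ]
```

```bash
python3 -m crank '[[-0.003,0.003,0.36,0],[-0.003,0.003,0.36,0],[-0.003,0.003,0.36,0],[-0.003,0.003,0.36,0],[-0.003,0.003,0.36,0]]' >/dev/null
python3 -m crank '[[0,0,0.1,0],[0,0,0.16,0],[0,0,0.208,0],[0,0,0.208,0],[0,0,0.208,0]]' >/dev/null
python3 -m crank '[[0,0,0,0],[0,0,0,0]]' >/dev/null
python3 -c "from h import *;st()"
python3 -m crank '[[0,0,0,0],[0,0,0,0],[0,0,0,0],[0,0,0,0],[0,0,0,0]]' -1 50 >/dev/null
python3 -m crank '[[0,0,0,0],[0,0,0,0],[0,0,0,0],[0,0,0,0],[0,0,0,0]]' >/dev/null
python3 -c "from h import *;st()"
python3 -m crank '[[0,0,-0.2,0],[0,0,-0.35,0],[0,0,-0.35,0],[0,0,-0.35,0],[0,0,-0.35,0]]' >/dev/null
python3 -m crank '[[0,0,-0.35,0],[0,0,-0.35,0],[0,0,-0.35,0],[0,0,-0.35,0],[0,0,-0.35,0]]' >/dev/null
python3 -c "from h import *;st()"
```

```text
t43.9 p [0.4459 0.2478 0.0382] yang -71.98 zax [ 0.003  0.001 -1.   ] w 0.550 gf 0.0 F [-0.  -0.4  0.2] j [ 0.1   0.43 -0.8   1.94  0.39  0.93 -2.15]
t44.8 p [0.4451 0.2473 0.0371] yang -71.99 zax [ 0.001 -0.    -1.   ] w 0.192 gf 48.6 F [-1.4 -1.8  9.1] j [ 0.1   0.44 -0.8   1.94  0.39  0.93 -2.15]
t45.6 p [0.4455 0.248  0.3191] yang -72.00 zax [ 0.005  0.001 -1.   ] w 0.189 gf 49.2 F [ 0.3 -0.1 -0.3] j [ 0.26  0.12 -0.92  1.61  0.1   1.45 -1.92]
```

```bash
python3 -m crank '[[0,0,0,-0.4],[0,0,0,-0.4],[0,0,0,-0.4],[0,0,0,-0.4],[0,0,0,-0.4]]' >/dev/null
python3 -m crank '[[0,0,0,-0.4],[0,0,0,-0.4],[0,0,0,-0.4],[0,0,0,-0.4],[0,0,0,-0.4]]' >/dev/null
python3 -m crank '[[0,0,0,-0.4],[0,0,0,-0.4],[0,0,0,-0.4],[0,0,0,-0.4],[0,0,0,-0.4]]' >/dev/null
python3 -m crank '[[-0.09,0.21,0.04,0],[-0.09,0.21,0.04,0],[-0.09,0.21,0.04,0],[-0.09,0.21,0.04,0]]' >/dev/null
python3 -m crank '[[-0.09,0.209,0.04,0],[-0.09,0.209,0.04,0],[-0.09,0.209,0.04,0],[-0.09,0.209,0.04,0]]' >/dev/null
python3 -m crank '[[0,0,0,0],[0,0,0,0],[0,0,0,0]]' >/dev/null
python3 -c "
from h import *;st()
s=cam('scene');im=s['color'][:,:,::-1];u,v=proj(s,[.613,.176,.25]).astype(int)
cv2.imwrite('pics/f1.png',cv2.resize(im[v-30:v+40,u-40:u+40],None,fx=7,fy=7,interpolation=2))
hsv=cv2.cvtColor(s['color'],cv2.COLOR_RGB2HSV);V=hsv[:,:,2].astype(int);print(u,v);P=lambda *p:proj(s,p).round(1)
for r in range(v-14,v+24,2): print(r,' '.join('%3d'%x for x in V[r,u-16:u+18:2]))
for a in(-.027,.027):
  for b in(-.022,.022): print(P(.613+a,.176+b,.265),P(.613+a,.176+b,.25))
"
```

```text
t47.8 p [0.6112 0.1764 0.2846] yang 0.05 zax [ 0.001 -0.    -1.   ] w 0.188 gf 49.5 F [-0.4 -0.3 -1.2] j [ 0.28  0.48 -0.91  1.34  0.38  1.5  -0.59]
283 153
139  85  86  85  87  51  10  53  34  14  11  13  85  86  87  88  87  87
141  86  87  86  87  73  14  51  41  15  15  12  72  86  87  88  88  88
143  88  87  87  86  86  18  42  46  11  13  13  73  84  83  86  87  87
145  87  88  87  87  86  35  32  52  13  10  11  74  86  86  86  86  86
147  88  87 143  95  98  77  47  55  10  13  17  59  81  87  87  86  86
149  86  88  83 105 102 102  91  67  53  57  67  75  69  85  88  87  86
151  86  87  62  78 103 103 100  82  73  76  75  75  74  76  85  87  86
153  86  87  52  65  74 101 101  99 100  91  86  77  72  70  52  86  86
155  87  87  86  80  64  72  98 101  87  84  71  66  67  66  53  87  86
157  87  88  86  88  81  67  72  74  71  72  70  66  66  70  72  87  86
159  88  87  87  87  87  81  65  69  68  54  79  82  86  86  86  86  87
161 118  87  85  86  87  86  78  77  86  87  87  87  87  88  86  85  86
163  77  82  82  79  83  84  86  87  86  85  86  86  86  86  87  85  84
165  78  79  77  76  78  79  77  91 111  94  84  85  87  85  86  86  86
167  77  76  78  76  78  79  79  79  78  77  88  83  88  93  85  85  86
169 104 129  80  64  78  77  75  77  76  76  74  74  74  73  81  84 106
171  93 143 120  60  90  59  43  71  66  65  74  75  73  76  75  75  74
173 109  53 104  88  82  95  56  92 132  79  71  70  77  74  73  75  74
175  93  65  59  82  78  77  76  87  95  89  68 138  81  78 115  74  75
[295.7 150.7] [296.  156.3]
[278.5 154.9] [279.  160.5]
[286.9 142. ] [287.2 147.4]
[270.2 145.8] [270.7 151.3]
```

The slab's corners in the picture numbers match the prediction for a square, level follower (left corner about (271,147), bottom about (278,161)). I lower it.

```bash
python3 -m crank '[[0,0.004,0.03,0],[0,0.004,0.06,0],[0,0.004,0.09,0],[0,0.004,0.09,0]]' >/dev/null
python3 -m crank '[[0,0,0,0],[0,0,0,0]]' >/dev/null
python3 -c "from h import *;st()"
python3 -m crank '[[0,0,0.006,0],[0,0,0.012,0],[0,0,0.012,0],[0,0,0.012,0]]' >/dev/null
python3 -c "from h import *;st()"
python3 -m crank '[[0,0,0.005,0],[0,0,0.01,0],[0,0,0.01,0],[0,0,0.01,0]]' >/dev/null
python3 -c "from h import *;st()"
```

```text
t48.3 p [0.6138 0.1752 0.2481] yang 0.01 zax [-0.  0. -1.] w 0.189 gf 49.5 F [ 0.6 -0.3 -1.3] j [ 0.28  0.51 -0.9   1.39  0.39  1.43 -0.6 ]
t48.6 p [0.6137 0.1752 0.2433] yang 0.01 zax [ 0. -0. -1.] w 0.188 gf 49.5 F [-0.1 -0.3 -1.7] j [ 0.28  0.51 -0.9   1.39  0.4   1.42 -0.61]
t49.0 p [0.6137 0.1752 0.2391] yang 0.01 zax [-0. -0. -1.] w 0.190 gf 49.5 F [-0.9 -0.1 -0.5] j [ 0.28  0.51 -0.9   1.4   0.4   1.42 -0.61]
```

```bash
python3 -m crank '[[0,0,0.004,0],[0,0,0.007,0],[0,0,0.007,0],[0,0,0.007,0]]' >/dev/null
python3 -c "from h import *;st()"
python3 -m crank '[[0,0,0,0],[0,0,0,0],[0,0,0,0],[0,0,0,0],[0,0,0,0]]' 0.5 >/dev/null
python3 -m crank '[[0,0,-0.1,0],[0,0,-0.2,0],[0,0,-0.25,0],[0,0,-0.25,0]]' >/dev/null
python3 -m crank '[[-0.2,-0.35,0,0],[-0.2,-0.35,0,0],[-0.2,-0.35,0,0],[-0.2,-0.35,0,0],[-0.2,-0.35,0,0]]' >/dev/null
python3 -m crank '[[-0.44,0,0,0],[-0.44,0,0,0],[-0.44,0,0,0],[-0.44,0,0,0],[-0.44,0,0,0]]' >/dev/null
python3 -m crank '[[-0.4,0,0,0],[-0.4,0,0,0],[-0.4,0,0,0],[-0.4,0,0,0],[-0.4,0,0,0]]' >/dev/null
python3 -c "
from h import *;st();c=white();lane(c);s=cam('scene')
a=c['color'][160:200,265:400,::-1];b=s['color'][150:240,250:415,::-1]
a=cv2.resize(a,None,fx=4.7,fy=4.7,interpolation=2);b=cv2.resize(b,(a.shape[1],int(90*a.shape[1]/165)),interpolation=2)
cv2.imwrite('pics/fin.png',np.vstack([a,b]));print(a.shape,b.shape)"
```

```text
t49.3 p [0.6138 0.1752 0.2365] yang 0.01 zax [-0. -0. -1.] w 0.188 gf 49.6 F [ 0.1 -0.4 -0.5] j [ 0.28  0.51 -0.9   1.4   0.4   1.41 -0.61]
t51.3 p [ 0.472  -0.2489  0.3348] yang -0.56 zax [-0.002 -0.    -1.   ] w 0.755 gf 0.0 F [-0.1 -0.8 -1.1] j [ 1.    0.15 -0.67  1.53  0.1   1.49  0.32]
lane 10..370mm step 20: [52, 25, 16, 23, 25, 26, 16, 26, 21, 21, 34, 53, 40, 6, 4, 5, 2, 3, 4]
(188, 634, 3) (345, 634, 3)
```

View pics/fin.png

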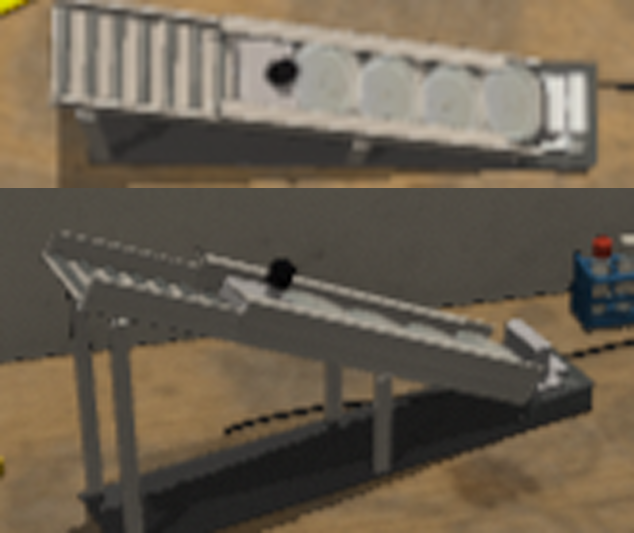

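The picture shows four dishes in one row (top panel, centres u about 512, 450, 390, 326) against the stop. The follower lies knob up (280,70) right behind the last dish, and the arm is clear.

```bash
python3 -c "from workcell import manip;print(manip.hand_in())"
```

```text
the job is handed in; nothing more can be done
None
```

The job is handed in: in the last pictures the stop block is seated with its fin to the track, all four dishes lie in one row against it, and the follower sits knob up behind the last dish (no verdict was returned).

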